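# Nest the beakers and ease them into the packed jar row

### The job

Put the three steel beakers away: nest them, the middle one in the widest and the narrowest in the middle one, each standing on the floor of the next. The nest's home is the packed row of jars on the wooden jar stand, so ease the jars apart and push the nest in among them until it stands right back against the stand's back board, or within a few millimetres of it. Every jar must stay standing in its row on the stand, never tipped over, and the drinking glass, the salt shaker and the small spice pot stay upright where they are.

Things in the scene. Friction and masses are not known exactly. Their poses are not given: they have to be found in the camera images.
- jar_stand: fixed wooden jar stand; origin on the worktop; x to its back (away from the robot at yaw 0), y to its left end, z up. Base board 12 mm thick, x -85..+75, y -180..+180 mm. Back board: front face at x = +63 mm, top at z = 56 mm. End cheeks: inner faces at y = -168 and +168 mm, x -21..+75, top at z = 68 mm. Open front, no lip, the board before the row empty
- row_mid (a point): middle of the row: on the top of the stand's board (12 mm up), 37 mm in front of the back board, midway between the cheeks; axes as the stand's. Four jars stand along its y, centres within 5 mm of the row line: one at each end, two side by side between; the two gaps beside that pair measure 22 to 60 mm each, about 80 mm together: too narrow singly for the widest beaker until jars slide along the row
- back_mid (a point): foot of the back board: middle of its front face, on the top of the stand's board; axes as the stand's. Friction of all things here is about 0.6: jars and beakers pushed no higher than half their height slide rather than tip. A wall cabinet hangs about 0.6 m above the worktop over the stand's rear half: keep the arm low there
- wide_beaker: the widest of three open, straight-sided, plain brushed-steel beakers, all 84 mm tall: outside diameter 64 mm, inside 60 mm, wall 2 mm, floor 3 mm thick, about 200 g, a barely raised rim; starts empty and upright on the worktop; origin: centre of its underside, z up
- middle_beaker: the middle of three open, straight-sided, plain brushed-steel beakers, all 84 mm tall: outside diameter 50 mm, inside 46 mm, wall 2 mm, floor 3 mm thick, about 150 g, a barely raised rim; starts empty and upright on the worktop; origin: centre of its underside, z up
- narrow_beaker: the narrowest of three open, straight-sided, plain brushed-steel beakers, all 84 mm tall: outside diameter 36 mm, inside 32 mm, wall 2 mm, floor 3 mm thick, about 110 g, a barely raised rim; starts empty and upright on the worktop; origin: centre of its underside, z up
- white_lid_jar_a: glass jar with a white lid and pale green contents, 60 mm in diameter (lid included), 85 mm tall; about 0.3 kg; starts upright in the row on the stand, its place in the row varies; origin: centre of its underside, z up
- white_lid_jar_b: second glass jar with a white lid and pale green contents, 60 mm in diameter (lid included), 85 mm tall; about 0.3 kg; starts upright in the row on the stand, its place in the row varies; origin: centre of its underside, z up; the twin of white_lid_jar_a
- red_lid_jar: squarish glass jar with a red lid and yellow contents, 58 mm wide, 80 mm tall; about 0.23 kg; starts upright in the row on the stand, its place in the row varies; origin: centre of its underside, z up
- big_jar: bigger glass jar with a white lid and pink contents, 67 mm in diameter, 99 mm tall; about 0.42 kg; starts at the right-hand (-y) end of the row; origin: centre of its underside, z up
- glass: bystander: empty amber drinking glass, 80 mm wide at the rim, 97 mm tall, on the worktop; origin: centre of its underside
- salt_shaker: bystander: small salt shaker with a grey dome top, 44 mm in diameter, 90 mm tall, on the worktop; origin: centre of its underside
- spice_pot: bystander: slim spice pot with a dark lid, 40 mm in diameter, 102 mm tall, on the worktop; origin: centre of its underside
There are look-alikes about, which are no part of the job. Leave any blue, purple or turquoise look-alike of the red_lid_jar alone.

How it is judged:
At the end, for the whole second after the job is handed in: Beakers nested floor on floor (7 mm), centred to 9 mm, upright; the widest on the board within 12 mm of the back board; jars upright (0.1 rad) on the board, centres 17-55 mm from the back board; beakers and jars at rest; bystanders upright, moved under 40 mm (x of wide_beaker in the frame of jar_stand between 0.019 and 0.04 m and y of wide_beaker in the frame of jar_stand between -0.142 and 0.142 m and z of wide_beaker in the frame of jar_stand between 0.006 and 0.018 m and horizontal distance between middle_beaker and wide_beaker below 0.009 m and z of middle_beaker in the frame of wide_beaker between -0.002 and 0.01 m and horizontal distance between narrow_beaker and middle_beaker below 0.009 m and z of narrow_beaker in the frame of middle_beaker between -0.002 and 0.01 m and angle between each of wide_beaker, middle_beaker, narrow_beaker, white_lid_jar_a, white_lid_jar_b, red_lid_jar, big_jar, glass, salt_shaker, spice_pot's own z axis and vertical below 0.1 rad and linear speed of each of wide_beaker, middle_beaker, narrow_beaker, white_lid_jar_a, white_lid_jar_b, red_lid_jar, big_jar below 0.02 m/s and x of white_lid_jar_a in the frame of jar_stand between 0.008 and 0.046 m and y of white_lid_jar_a in the frame of jar_stand between -0.16 and 0.16 m and z of white_lid_jar_a in the frame of jar_stand between 0.006 and 0.018 m and x of white_lid_jar_b in the frame of jar_stand between 0.008 and 0.046 m and y of white_lid_jar_b in the frame of jar_stand between -0.16 and 0.16 m and z of white_lid_jar_b in the frame of jar_stand between 0.006 and 0.018 m and x of red_lid_jar in the frame of jar_stand between 0.008 and 0.046 m and y of red_lid_jar in the frame of jar_stand between -0.16 and 0.16 m and z of red_lid_jar in the frame of jar_stand between 0.006 and 0.018 m and x of big_jar in the frame of jar_stand between 0.008 and 0.046 m and y of big_jar in the frame of jar_stand between -0.16 and 0.16 m and z of big_jar in the frame of jar_stand between 0.006 and 0.018 m and distance of each of glass, salt_shaker, spice_pot from where it was at the start of the episode below 0.04 m); the robot touches nothing.
It fails at once if a jar of the row is tipped by more than 0.4 rad (angle between any of white_lid_jar_a, white_lid_jar_b, red_lid_jar, big_jar's own z axis and vertical above 0.4 rad).
It fails at once if the glass, the salt shaker or the spice pot is tipped by more than 0.4 rad or shifted by more than 40 mm (angle between any of glass, salt_shaker, spice_pot's own z axis and vertical above 0.4 rad or distance of any of glass, salt_shaker, spice_pot from where it was at the start of the episode above 0.04 m).
It also fails if it takes over 72 s, if anything falls off the work surface, if the arm or the gripper's body presses on something with over 40 N, if the wrist force passes 120 N, or if a joint passes its speed limit or range.

### The arm

A 6-joint arm with a two-finger parallel gripper is mounted at the origin on a cart in front of the work surface, level with it; the furniture and walls round the work are solid. World frame = base frame: x ahead of the robot, y to its left, z up, the work surface at z = 0. Lengths are in m, angles in rad, forces in N, time in s.
With the tool pointing down it reaches from about 0.375 to 0.9 m from the base axis. Payload 3.1 kg.
Tool frame: the origin (TCP) lies on the centre line of the jaws, within the pads' length; the fingertips stand robot.tip_reach ahead of it and the grasp point (between the pads) lies 8 mm behind it (robot.tip_reach is the distance from the TCP to the fingertips, in m); z points along the fingers, y is the line along which they close (so a half turn about z gives the same grasp; the last joint's range is limited). The gripper opens to 87 mm and grips with 3 to 60 N. Pads are 19 mm wide; open, the fingers measure 117 mm over their backs; the gripper's body (75 mm by 190 mm) begins 51 mm behind the grasp point.
Start: joints at [1.02, 0.527, 1.433, -0, 1.181, -0.178], TCP at [0.227, 0.582, 0.234] pointing down, gripper open.
Joint ranges: [-3.08, 3.08], [-0.75, 2.2], [0.22, 2.44], [-1.43, 4.57], [0, 2.65], [-2.85, 2.85]. Speed limits (rad/s): [2.79, 2.79, 3.14, 3.14, 3.14, 3.14].

### API

Orientations are given as a unit quaternion [x, y, z, w].
In Python, from rig import robot gives the robot as it stands.
- The arm moves only by the tool jog_arm, never from a script. Its argument "motion" is one flat list of numbers, 7 for each row, row after row: the shift along the tool's x, y, z scaled (see below), then the turn, a rotation vector about the tool's x, y, z scaled (see below), then the gripper's target within -1 to 1 (shut at 1, half-way at 0, fully open at -1). In form: [x, y, z, rx, ry, rz, hand, x, y, z, rx, ry, rz, hand, ...]. A call has 1 to 12 rows; each row shifts and turns the commanded pose from where the row before left it, along the tool's axes as they then stand; what a row does not reach is not made up. The controller multiplies each number of a shift by 4 cm and each number of a turn by 4 degrees. A row lasts 1/8 s, in which the tool goes at most 62.5 mm and 10.7 degrees, less where a joint would pass 70% of its speed; a pose out of reach is approached as far as the arm can. A call with a number of a shift or a turn outside -1 to 1 is refused whole. A call with a gripper value outside its range is refused whole. The fingers move at their own pace and stop on an object; "grip_force" is the grip in N (left out, the last holds). Time passes only in rows, so rows that do not move let the fingers close. It gives the time, the measured TCP pose, the force, the opening and the grip force at its end, in the units of the state.
- robot.get_obs(): the state, without advancing time (a new reading comes with each control period).
- robot.camera(name): name is "scene" or "top"; returns the picture (400x640x3 uint8, blue, green, red); there is no depth.
- robot.calibration(name): a dict with "fx", "fy", "cx", "cy" (pixels), "dist_coeffs" ([k1, k2, p1, p2, k3] as OpenCV has them; the pictures are not rectified), "R" (3x3) and "t" (3): a world point X has camera coordinates R X + t. Camera axes: x right, y down, z forward; pixel columns grow to the right and rows downward; lengths in m; the calibration is good to about 2 mm. A picture is of the moment at which its call begins. calibration takes no time and is no camera call.
- robot.hand_in(): hands the job in; it is judged then, once.
The state is a dict: "time": time; "q": joint angles; "joint_velocities": joint speeds; "joint_torque": joint torques, N m; "position": TCP position; "tool_rot": TCP orientation; "ft_force": force on the tool from outside, world axes, zero at the start; "moment": the same for the moment, N m; "grip_width": finger opening in m; "grip_force": force on a finger pad.
Only numpy, scipy, OpenCV 4.12 (cv2) and the standard library are available. Lean on these libraries where they do the work, as an engineer would, in place of code of your own. Each camera call takes 0.05 s, during which the arm holds its last target. There are 200 camera calls.

## Working session

There is one attempt and no reset: what is moved stays moved. The work goes in short steps, Python scripts to look and compute and a tool call to move; the robot and the scene stay as the last step left them, time stands still between calls to the robot, and variables do not carry over. Pictures are saved under pics/ and viewed, at most 10 in all, crops included, and the job is handed in when it is done.

Besides the shell and the picture viewer there is one more tool, called after "Request:" by a JSON object that holds its "api" and its "payload". jog_arm: Moves the arm, as the interface text tells. Shifts and turns lie within -1 to 1; 1 stands for 4 cm of shift or 4 degrees of turn. Its arguments: {"type":"object","properties":{"motion":{"type":"array","items":{"type":"number"}},"grip_force":{"type":"number"}},"required":["motion"]}

```bash
ls; mkdir -p pics; python3 - <<'E'
from rig import robot
import cv2,numpy as np
for n in("scene","top"):
    cv2.imwrite(f"pics/{n}0.png",robot.camera(n))
    c=robot.calibration(n);print(n,c["fx"],c["dist_coeffs"],-np.array(c["R"]).T@np.array(c["t"]));print(np.round(c["R"],2))
o=robot.get_obs();print(o,robot.tip_reach)
E
```

```text
pics
scene 444.5061665252895 [-0.01392513  0.          0.          0.          0.        ] [ 0.0345772  -0.74497748  0.98051631]
[[ 0.8  -0.6   0.01]
 [-0.42 -0.57 -0.71]
 [ 0.43  0.56 -0.71]]
top 430.02648514285545 [-0.02065917  0.          0.          0.          0.        ] [ 0.53123561 -0.00474962  1.03332296]
[[-0.   -1.    0.02]
 [-1.   -0.   -0.09]
 [ 0.09 -0.02 -1.  ]]
{'time': 0.1, 'q': array([ 1.02048214e+00,  5.28418407e-01,  1.43379273e+00,  1.75452734e-05,
        1.18140352e+00, -1.78507765e-01]), 'joint_velocities': array([-1.88818910e-03,  4.04306277e-05, -4.37180394e-03,  2.32282674e-03,
       -1.31180562e-03,  1.02404772e-03]), 'joint_torque': array([-3.60052099e-04, -4.40982378e+01, -1.77147746e+01,  6.34287670e-02,
        5.34261460e-02, -4.73513376e-05]), 'position': array([0.22668883, 0.58174279, 0.2326358 ]), 'tool_rot': array([ 1.84837443e-01,  9.82768588e-01, -9.41718665e-04, -3.67898631e-04]), 'ft_force': array([ 0.02895225, -0.21058375,  0.71104626]), 'moment': array([0.0199999 , 0.01428112, 0.03785492]), 'grip_force': 0.0, 'grip_width': 0.08661885244417625} 0.011
```

View pics/scene0.png

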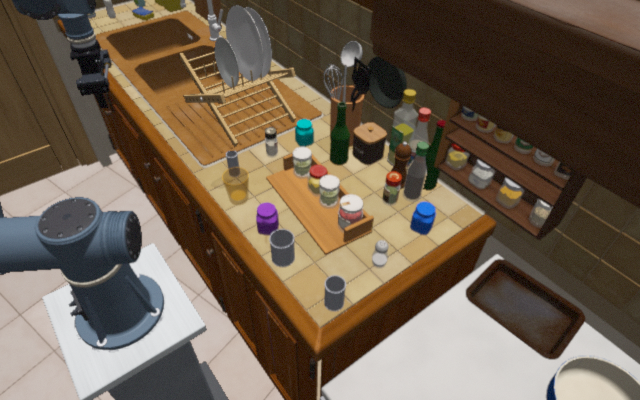

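View pics/top0.png

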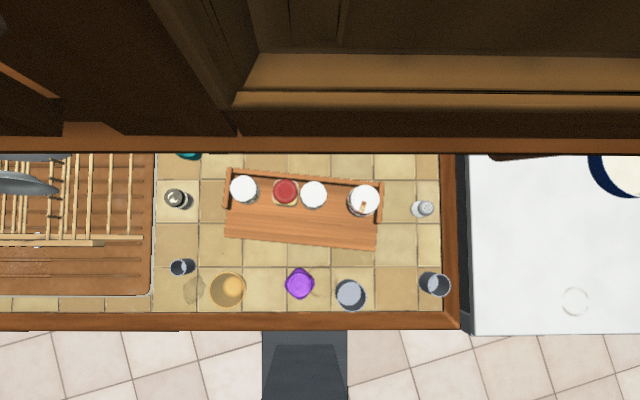

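The scene shows the stand with its row of jars. In the top view, the wide beaker is at about (350,294), the middle at (434,284) and the narrow at (181,267). The glass is at (228,290), the spice pot at (177,198) and the salt shaker at (422,208). Next I'll enlarge the view for measuring.

```bash
python3 - <<'E'
import cv2
a=cv2.imread("pics/top0.png")
def g(c,x,y,k,n):
    for i in range(0,c.shape[1],20*k): cv2.putText(c,str(x+i//k),(i,10),0,.35,(0,0,255),1);cv2.line(c,(i,12),(i,18),(0,0,255),1)
    for i in range(0,c.shape[0],20*k): cv2.putText(c,str(y+i//k),(0,i+4),0,.35,(0,0,255),1)
    cv2.imwrite(n,c)
def crop(x,y,w,h,k): return cv2.resize(a[y:y+h,x:x+w],None,fx=k,fy=k,interpolation=cv2.INTER_CUBIC)
g(crop(210,160,190,100,4),210,160,4,"pics/c1.png")
import numpy as np
p=[crop(x,y,48,48,8) for x,y in((326,268),(410,260),(157,243))]
for i,(q,(x,y)) in enumerate(zip(p,((326,268),(410,260),(157,243)))):
    for j in range(0,48,8):
        cv2.line(q,(j*8,0),(j*8,383),(0,200,255),1);cv2.line(q,(0,j*8),(383,j*8),(0,200,255),1)
        cv2.putText(q,str(x+j),(j*8+1,10),0,.38,(0,0,255),1);cv2.putText(q,str(y+j),(1,j*8+22),0,.38,(0,0,255),1)
p=[cv2.resize(q,(384,384)) for q in p]
p.append(np.zeros_like(p[0]))
m=np.vstack([np.hstack(p[:2]),np.hstack(p[2:])]);cv2.imwrite("pics/c2.png",cv2.resize(m,(600,600)))
E
```

```text
(no output)
```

View pics/c1.png

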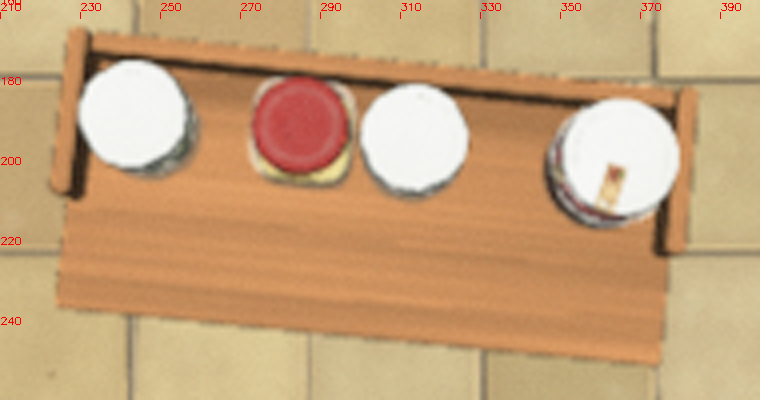

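View pics/c2.png

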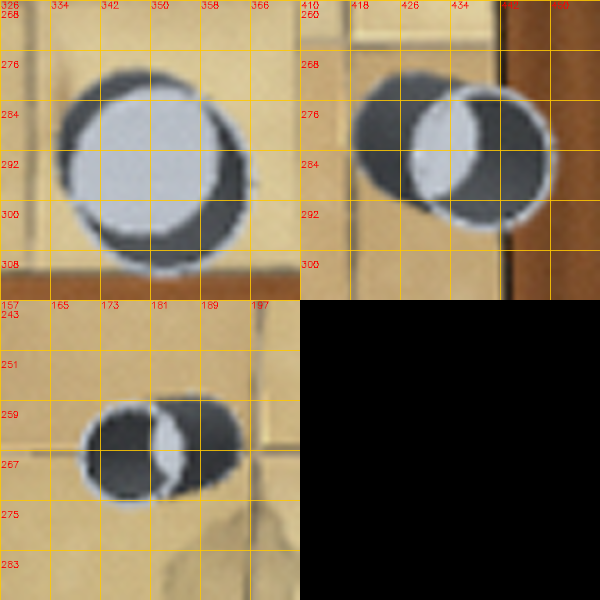

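The crops give these rim centres:

| Item | Rim or lid centre (px) |
|---|---|
| Wide beaker | (351.6,296.6) |
| Middle beaker | (439.1,285.1) |
| Narrow beaker | (178.2,267.8) |
| White-lid jar, left | (243.4,188.6) |
| Red-lid jar | (285.1,191.4) |
| White-lid jar, right | (313.6,194.8) |
| Big jar | (365.2,199.1) |

The front corners of the board are at (224.2,237) and (375,250.8).

```bash
cat > h.py <<'E'
from rig import robot
import cv2,numpy as np
def px(n,u,v,z):
    c=robot.calibration(n);K=np.array([[c["fx"],0,c["cx"]],[0,c["fy"],c["cy"]],[0,0,1.]])
    p=cv2.undistortPoints(np.array([[[u,v]]],float),K,np.array(c["dist_coeffs"])).ravel()
    R=np.array(c["R"]);C=-R.T@np.array(c["t"]);d=R.T@np.array([p[0],p[1],1]);return C+d*(z-C[2])/d[2]
def proj(n,P):
    c=robot.calibration(n);K=np.array([[c["fx"],0,c["cx"]],[0,c["fy"],c["cy"]],[0,0,1.]])
    return cv2.projectPoints(np.array(P,float).reshape(-1,3),cv2.Rodrigues(np.array(c["R"]))[0],np.array(c["t"]),K,np.array(c["dist_coeffs"]))[0].reshape(-1,2)
E
python3 - <<'E'
from h import *
W={}
for k,u,v,z in(("wide",351.6,296.6,.084),("mid",439.1,285.1,.084),("nar",178.25,267.8,.084),("a",243.4,188.6,.097),("red",285.1,191.4,.092),("b",313.6,194.75,.097),("big",365.25,199.1,.111),
 ("FL",224.25,237,.012),("FR",375,250.75,.012),("BL",233,173.25,.056),("BR",378.75,187,.056),("glass",228,290,.097),("spice",175,197,.09),("salt",425,208,.09),("purple",299,284,.08)):
    W[k]=px("top",u-.4,v-.4,z)[:2]
    print(k,W[k].round(4))
loc=dict(FL=(-.085,.18),FR=(-.085,-.18),BL=(.063,.168),BR=(.063,-.168))
A=np.array([loc[k] for k in loc]);B=np.array([W[k] for k in loc]);a0=A.mean(0);b0=B.mean(0)
U,S,V=np.linalg.svd((A-a0).T@(B-b0));R=V.T@U.T;t=b0-R@a0
print("stand",t,np.degrees(np.arctan2(R[1,0],R[0,0])),((R@A.T).T+t-B).round(4))
for k in("a","red","b","big"):print(k,(R.T@(W[k]-t)).round(4))
E
```

```text
wide [ 0.4137 -0.1044]
mid [ 0.4374 -0.2975]
nar [0.477  0.2729]
a [0.649  0.1319]
red [0.6435 0.0411]
b [ 0.6356 -0.0216]
big [ 0.6247 -0.133 ]
FL [0.5446 0.1878]
FR [ 0.5116 -0.1685]
BL [0.6895 0.1622]
BR [ 0.6582 -0.1722]
glass [0.4304 0.1619]
spice [0.6312 0.2824]
salt [ 0.607  -0.2687]
purple [0.441  0.0103]
stand [0.61195779 0.00129428] -5.384690629416768 [[-0.0004  0.0007]
 [-0.0012 -0.0015]
 [ 0.0009  0.0005]
 [ 0.0007  0.0003]]
a [0.0246 0.1335]
red [0.0277 0.0426]
b [ 0.0257 -0.0205]
big [ 0.0252 -0.1325]
```

Request:
{"api": "jog_arm", "payload": {"motion": [-0.7,-0.8,0,0,0,-0.995,1,-0.7,-0.8,0,0,0,-0.995,1,-0.7,-0.8,0,0,0,-0.995,1,-0.7,-0.8,0,0,0,-0.995,1,-0.7,-0.9,0,0,0,0,1,-0.7,-0.9,0,0,0,0,1,-0.7,-0.9,0,0,0,0,1,-0.7,-0.9,0,0,0,0,1,0,0,0,0,0,0,1,0,0,0,0,0,0,1], "grip_force": 20}}

```text
time: 1.35
position: [0.3985, 0.2758, 0.2333]
tool_rot: [0.047, 0.999, 0.0, -0.001]
ft_force: [-0.5, 0.9, 1.0]
grip_width: 0.0018
grip_force: 0.0
```

```bash
cat > s.py <<'E'
from h import *
from scipy.spatial.transform import Rotation as Ro
T=np.array([.61196,.00129,.012]);Q=Ro.from_euler('z',-5.385,degrees=True)
def st(p): return Q.inv().apply(np.array(p)-T)
def wo(p): return Q.apply(np.array(p))+T
def rep(goal=None):
    o=robot.get_obs();p=o["position"];r=Ro.from_quat(o["tool_rot"]);M=r.as_matrix()
    print("t%.2f"%o["time"],"world",p.round(4),"stand",st(p).round(4),"w",round(o["grip_width"],4),"gf",round(o["grip_force"],1),"F",o["ft_force"].round(1))
    print("yaw err", round(np.degrees(np.arctan2(M[1,1],M[0,1]))-84.615,2),"tilt",np.degrees(np.arccos(-M[2,2])).round(2),"q",o["q"].round(2))
    if goal is not None: print("need /4cm",(r.inv().apply(np.array(goal)-p)/.04).round(3))
E
python3 -c "
from s import *
rep(wo([.026,-.075,.15]))"
```

```text
t1.35 world [0.3985 0.2758 0.2333] stand [-0.2382  0.2533  0.2213] w 0.0018 gf 0.0 F [-0.5  0.9  1. ]
yaw err -0.04 tilt 0.06 q [ 0.37  0.34  1.78  0.    1.03 -1.1 ]
need /4cm [-6.614 -8.203  1.775]
```

Request:
{"api": "jog_arm", "payload": {"motion": [-0.7,-0.9,0,0,0,0,1,-0.75,-0.91,0,0,0,0,1,-0.75,-0.91,0,0,0,0,1,-0.75,-0.91,0,0,0,0,1,-0.75,-0.91,0,0,0,0,1,-0.75,-0.91,0,0,0,0,1,-0.75,-0.91,0,0,0,0,1,-0.75,-0.91,0.4,0,0,0,1,-0.66,-0.91,0.7,0,0,0,1,0,0,0.7,0,0,0,1,0,0,0,0,0,0,1]}}

```text
time: 2.72
position: [0.6295, -0.0728, 0.1587]
tool_rot: [0.046, 0.999, 0.001, -0.003]
ft_force: [-0.2, 0.3, 0.6]
grip_width: 0.0006
grip_force: 0.0
```

```bash
python3 -c "
from s import *
cv2.imwrite('pics/t1.png',cv2.resize(robot.camera('scene')[130:270,250:400],None,fx=4,fy=4))
rep(wo([.026,-.075,.047]))"
```

```text
t2.77 world [ 0.6306 -0.073   0.1604] stand [ 0.0256 -0.0722  0.1484] w 0.0005 gf 0.0 F [ 0.2 -0.3  0.1]
yaw err 0.1 tilt 0.2 q [-0.29  0.63  1.47  0.    1.05 -1.77]
need /4cm [-0.019 -0.074  2.536]
```

View pics/t1.png

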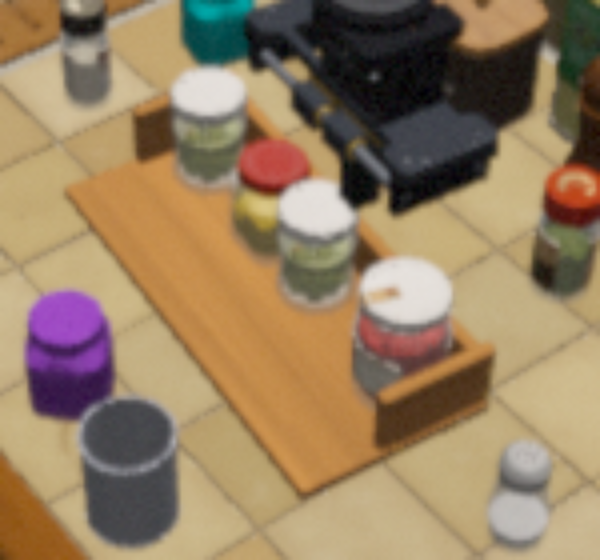

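The fingers hover above the right-hand gap, between the twin jar and the big jar. Now I'll go down and push the pair to the left.

Request:
{"api": "jog_arm", "payload": {"motion": [0,-0.07,0.8,0,0,0,1,0,0,0.8,0,0,0,1,0,0,0.6,0,0,0,1,0,0,0.33,0,0,0,1,0,0,0,0,0,0,1,0,0.1,0,0,0,0,1,0,0.1,0,0,0,0,1,0,0.1,0,0,0,0,1]}}

```text
time: 3.78
position: [0.6328, -0.0653, 0.0611]
tool_rot: [0.047, 0.999, -0.0, 0.001]
ft_force: [-0.3, -0.3, 0.3]
grip_width: 0.0005
grip_force: 0.0
```

```bash
python3 -c "
from s import *
rep(wo([.026,-.040,.047]))"
```

```text
t3.77 world [ 0.6328 -0.0653  0.0611] stand [ 0.027  -0.0643  0.0491] w 0.0005 gf 0.0 F [-0.3 -0.3  0.3]
yaw err 0.01 tilt 0.07 q [-0.28  0.76  1.53  0.    0.85 -1.76]
need /4cm [0.024 0.608 0.053]
```

Request:
{"api": "jog_arm", "payload": {"motion": [0,0.1,0,0,0,0,1,0,0.1,0,0,0,0,1,0,0.1,0,0,0,0,1,0,0.1,0,0,0,0,1,0,0.1,0,0,0,0,1,0,0.09,0,0,0,0,1,0,0,0,0,0,0,1]}}

```text
time: 4.65
position: [0.6362, -0.0439, 0.062]
tool_rot: [0.047, 0.999, -0.001, 0.002]
ft_force: [0.4, -6.7, 6.7]
grip_width: 0.0005
grip_force: 3.6
```

```bash
python3 -c "
from s import *
rep(wo([.026,-.040,.047]))"
```

```text
t4.65 world [ 0.6362 -0.0439  0.062 ] stand [ 0.0284 -0.0427  0.05  ] w 0.0005 gf 3.6 F [ 0.4 -6.7  6.7]
yaw err 0.03 tilt 0.29 q [-0.24  0.76  1.52 -0.    0.85 -1.72]
need /4cm [0.061 0.068 0.074]
```

```bash
python3 -c "
from s import *
cv2.imwrite('pics/t2.png',cv2.resize(robot.camera('scene')[120:270,260:410],None,fx=4,fy=4,interpolation=cv2.INTER_CUBIC))
rep()"
```

```text
t4.70 world [ 0.6362 -0.0439  0.0619] stand [ 0.0284 -0.0427  0.0499] w 0.0005 gf 3.6 F [-0.  -5.5  6.8]
yaw err 0.02 tilt 0.28 q [-0.24  0.76  1.52 -0.    0.85 -1.72]
```

View pics/t2.png

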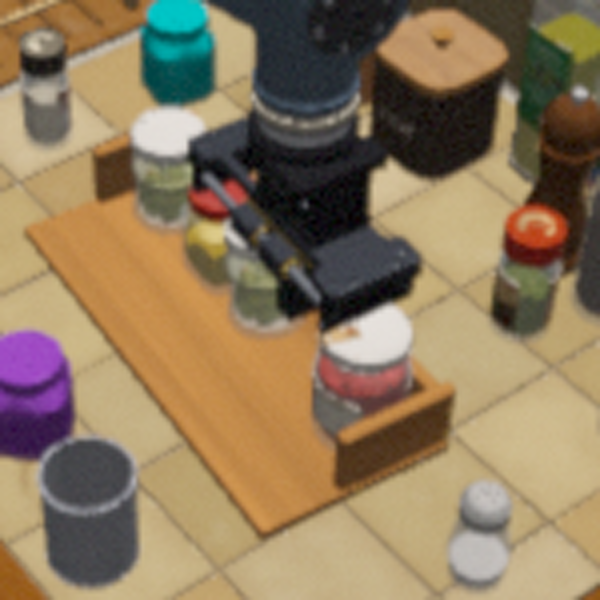

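The pair has slid left and everything stands upright. I'll push a few mm more, slightly raised.

Request:
{"api": "jog_arm", "payload": {"motion": [0,0.05,-0.08,0,0,0,1,0,0.06,-0.05,0,0,0,1,0,0.05,0,0,0,0,1,0,0,0,0,0,0,1]}}

```text
time: 5.2
position: [0.635, -0.0352, 0.0653]
tool_rot: [0.047, 0.999, 0.0, -0.0]
ft_force: [0.6, -0.8, -0.9]
grip_width: 0.0003
grip_force: 0.9
```

```bash
python3 -c "
from s import *
rep(wo([.026,-.040,.047]))"
```

```text
t5.20 world [ 0.635  -0.0352  0.0653] stand [ 0.0263 -0.0342  0.0533] w 0.0003 gf 0.9 F [ 0.6 -0.8 -0.9]
yaw err 0.03 tilt 0.04 q [-0.23  0.76  1.52  0.    0.86 -1.71]
need /4cm [ 0.008 -0.145  0.157]
```

Request:
{"api": "jog_arm", "payload": {"motion": [0,-0.2,0,0,0,0,1,0,0,-0.9,0,0,0,1,0,0,-0.9,0,0,0,1,0,0,-0.9,0,0,0,-1,0.9,-0.34,0,0,0,0,-1,0.9,-0.34,0,0,0,0,-1,0.9,-0.34,0,0,0,0,-1,0.9,-0.34,0,0,0,0,-1,0.9,-0.34,0,0,0,0,-1,0.84,-0.35,0,0,0,0,-1,0,0,0,0,0,0,-1,0,0,0,0,0,0,-1]}}

```text
time: 6.7
position: [0.4153, -0.1057, 0.1739]
tool_rot: [0.047, 0.999, -0.0, 0.001]
ft_force: [0.2, 0.4, 0.0]
grip_width: 0.0817
grip_force: 0.0
```

```bash
python3 -c "
from s import *
rep([.4137,-.1044,.052])
cv2.imwrite('pics/t3.png',cv2.resize(robot.camera('top')[150:330,160:460],None,fx=2.6,fy=2.6,interpolation=cv2.INTER_CUBIC))"
```

```text
t6.70 world [ 0.4153 -0.1057  0.1739] stand [-0.1858 -0.125   0.1619] w 0.0817 gf 0.0 F [0.2 0.4 0. ]
yaw err -0.04 tilt 0.13 q [-0.51  0.37  1.97  0.    0.8  -1.99]
need /4cm [0.049 0.03  3.048]
```

View pics/t3.png

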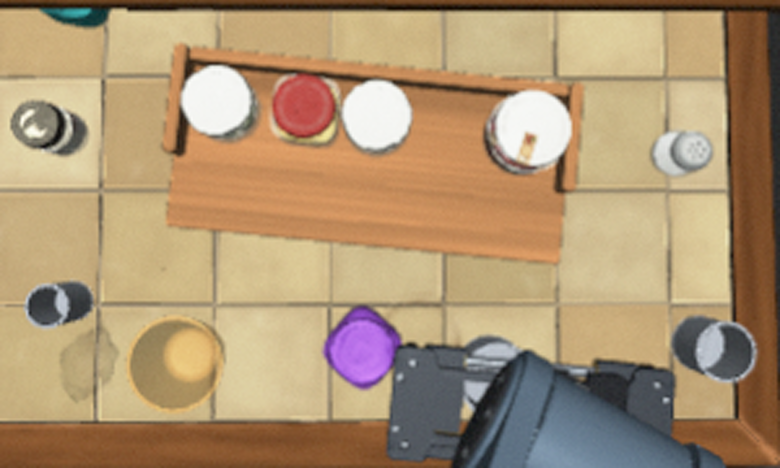

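```bash
python3 -c "
from s import *
for k,u,v,z in (('a',217,101,.097),('red',304,105,.092),('b',377,117,.097),('big',530,131,.111)):
    print(k,st(px('top',(u+.5)/2.6-.5+160,(v+.5)/2.6-.5+150,z)).round(4))"
```

```text
a [0.0239 0.1331 0.085 ]
red [0.028  0.0605 0.08  ]
b [ 0.0231 -0.002   0.085 ]
big [ 0.022  -0.1299  0.099 ]
```

The top view shows b at about -2 mm along the row, so the gap is around 64 mm. I'll push it further just before the nest goes in. Now I'll grasp the wide beaker.

Request:
{"api": "jog_arm", "payload": {"motion": [0.05,0.03,0.9,0,0,0,-1,0,0,0.9,0,0,0,-1,0,0,0.8,0,0,0,-1,0,0,0.45,0,0,0,-1,0,0,0,0,0,0,-1,0,0,0,0,0,0,0,0,0,0,0,0,0,0.5,0,0,0,0,0,0,1,0,0,0,0,0,0,1,0,0,0,0,0,0,1], "grip_force": 20}}

```text
time: 8.0
position: [0.4127, -0.1041, 0.0522]
tool_rot: [0.047, 0.999, -0.0, 0.001]
ft_force: [0.3, -0.3, 5.8]
grip_width: 0.063
grip_force: 20.0
```

```bash
python3 -c "
from s import *
rep(wo([-.048,-.062,.15]))"
```

```text
t8.00 world [ 0.4127 -0.1041  0.0522] stand [-0.1885 -0.1237  0.0402] w 0.063 gf 20.0 F [ 0.3 -0.3  5.8]
yaw err -0.0 tilt 0.1 q [-0.51  0.63  2.07  0.    0.44 -1.99]
need /4cm [-3.517  1.54  -2.74 ]
```

Request:
{"api": "jog_arm", "payload": {"motion": [0,0,-0.8,0,0,0,1,-0.7,0.3,0,0,0,0,1,-0.72,0.3,0,0,0,0,1,-0.72,0.32,0,0,0,0,1,-0.7,0.32,0,0,0,0,1,-0.7,0.32,0,0,0,0,1,0,0,0,0,0,0,1,0,0,0.2,0,0,0,1,0,0,0.15,0,0,0,1,0,0,0,0,0,0,1]}}

```text
time: 9.25
position: [0.5576, -0.0551, 0.0686]
tool_rot: [0.047, 0.999, 0.0, -0.001]
ft_force: [-0.6, 0.3, -1.5]
grip_width: 0.0631
grip_force: 20.0
```

```bash
python3 -c "
from s import *
rep(wo([-.048,-.060,.0522]))"
```

```text
t9.25 world [ 0.5576 -0.0551  0.0686] stand [-0.0489 -0.0613  0.0566] w 0.0631 gf 20.0 F [-0.6  0.3 -1.5]
yaw err -0.04 tilt 0.16 q [-0.3   0.68  1.72 -0.    0.74 -1.77]
need /4cm [-0.022  0.032  0.111]
```

Request:
{"api": "jog_arm", "payload": {"motion": [-0.02,0.03,0.1,0,0,0,1,0,0,0,0,0,0,1,0,0,0,0,0,0,-1,0,0,0,0,0,0,-1,0,0,-0.9,0,0,0,-1,0,0,-0.9,0,0,0,-1,0.35,-0.9,-0.4,0,0,0,-1,0.35,-0.9,0,0,0,0,-1,0.35,-0.9,0,0,0,0,-1,0.35,-0.9,0,0,0,0,-1,0.35,-0.9,0,0,0,0,-1,0.35,-0.9,0,0,0,0,-1]}}

```text
time: 10.75
position: [0.4556, -0.2623, 0.154]
tool_rot: [0.047, 0.999, -0.0, 0.0]
ft_force: [0.7, -0.7, 0.2]
grip_width: 0.087
grip_force: 0.0
```

Request:
{"api": "jog_arm", "payload": {"motion": [0.35,-0.9,0,0,0,0,-1,0,0,0,0,0,0,-1,0,0,0,0,0,0,-1]}}

```text
time: 11.12
position: [0.4387, -0.2952, 0.1537]
tool_rot: [0.047, 0.999, 0.0, -0.0]
ft_force: [0.8, -0.5, -0.2]
grip_width: 0.0869
grip_force: 0.0
```

```bash
python3 -c "
from s import *
rep([.4374,-.2975,.085])
im=robot.camera('top')[220:320,300:460];cv2.imwrite('pics/t4.png',cv2.resize(im,None,fx=5,fy=5,interpolation=cv2.INTER_CUBIC))
print(proj('top',wo([-.048,-.06,.084])))"
```

```text
t11.12 world [ 0.4387 -0.2952  0.1537] stand [-0.1447 -0.3114  0.1417] w 0.0869 gf 0.0 F [ 0.8 -0.5 -0.2]
yaw err -0.03 tilt 0.03 q [-0.8   0.51  1.75  0.    0.88 -2.28]
need /4cm [ 0.026 -0.062  1.717]
[[328.10154088 229.56674509]]
```

View pics/t4.png

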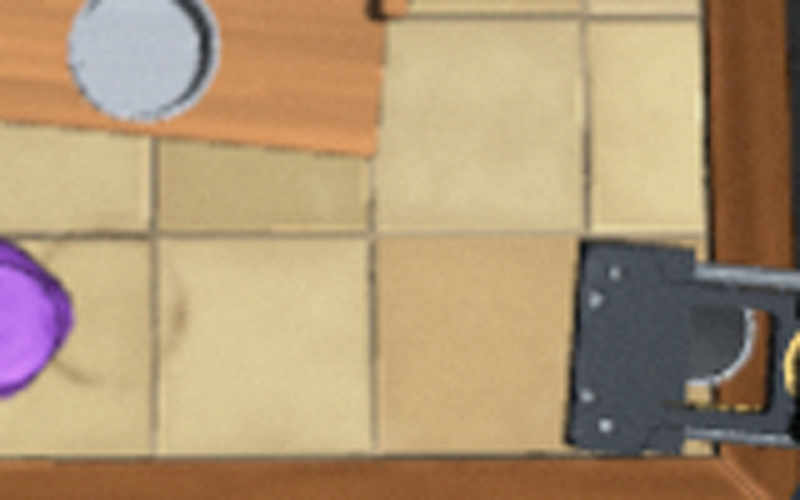

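The wide beaker stands on the board within a millimetre of the plan; its rim centre is at (328.4,229.3) px. Now the middle one.

Request:
{"api": "jog_arm", "payload": {"motion": [0.03,-0.06,0.7,0,0,0,-1,0,0,0.7,0,0,0,-1,0,0,0.32,0,0,0,-1,0,0,0,0,0,0,-1,0,0,0,0,0,0,0.2,0,0,0,0,0,0,1,0,0,0,0,0,0,1,0,0,0,0,0,0,1]}}

```text
time: 12.18
position: [0.4374, -0.2981, 0.0851]
tool_rot: [0.047, 0.999, -0.0, 0.0]
ft_force: [0.3, -0.0, 0.2]
grip_width: 0.0548
grip_force: 0.0
```

```bash
python3 -c "
from s import *
rep(wo([-.048,-.060,.19]))"
```

```text
t12.18 world [ 0.4374 -0.2981  0.0851] stand [-0.1457 -0.3144  0.0731] w 0.0548 gf 0.0 F [ 0.3 -0.   0.2]
yaw err -0.01 tilt 0.04 q [-0.81  0.63  1.8   0.    0.72 -2.29]
need /4cm [-2.443  6.36  -2.924]
```

Request:
{"api": "jog_arm", "payload": {"motion": [0,0,0,0,0,0,1,0,0,0,0,0,0,1,0,0,-0.9,0,0,0,1,0,0,-1,0,0,0,1,-0.35,0.9,-1,0,0,0,1,-0.35,0.9,0,0,0,0,1,-0.35,0.9,0,0,0,0,1,-0.35,0.9,0,0,0,0,1,-0.35,0.9,0,0,0,0,1,-0.35,0.9,0,0,0,0,1,-0.34,0.9,0,0,0,0,1,0,0,0,0,0,0,1]}}

```text
time: 13.68
position: [0.5585, -0.0538, 0.2002]
tool_rot: [0.045, 0.999, 0.0, -0.0]
ft_force: [-0.5, -0.6, -1.5]
grip_width: 0.0496
grip_force: 20.0
```

```bash
python3 -c "
from s import *
rep(wo([-.048,-.060,.0965]))
im=robot.camera('scene');cv2.imwrite('pics/t5.png',cv2.resize(im[120:270,230:430],None,fx=4,fy=4,interpolation=cv2.INTER_CUBIC))"
```

```text
t13.68 world [ 0.5585 -0.0538  0.2002] stand [-0.0481 -0.0599  0.1882] w 0.0496 gf 20.0 F [-0.5 -0.6 -1.5]
yaw err 0.22 tilt 0.05 q [-0.3   0.48  1.63  0.    1.03 -1.78]
need /4cm [-0.004 -0.004  2.291]
```

View pics/t5.png

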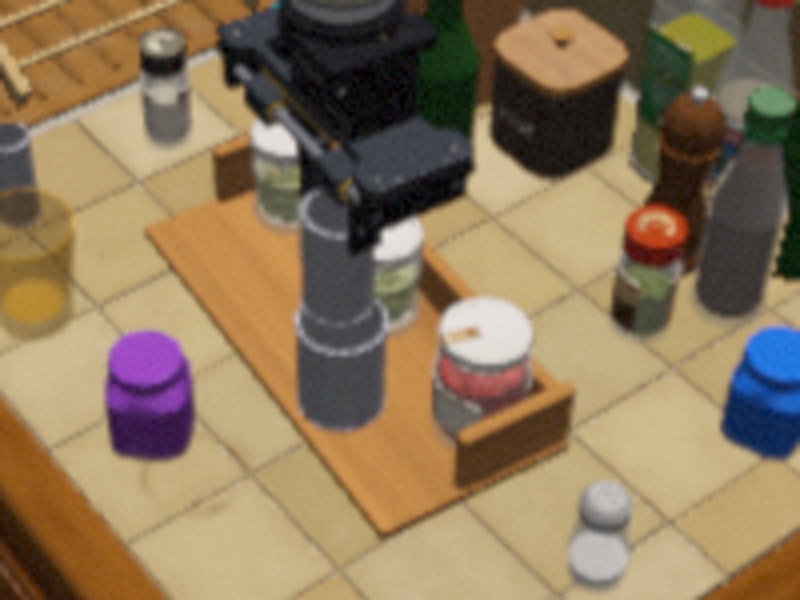

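The middle beaker hangs upright over the wide one. I'll lower it until the tips are just above the rim and let go.

Request:
{"api": "jog_arm", "payload": {"motion": [0,0,0.6,0,0,0,1,0,0,0.5,0,0,0,1,0,0,0.4,0,0,0,1,0,0,0.4,0,0,0,1,0,0,0.2,0,0,0,1,0,0,0.17,0,0,0,1,0,0,0,0,0,0,1]}}

```text
time: 14.6
position: [0.5579, -0.0562, 0.1097]
tool_rot: [0.047, 0.999, 0.0, -0.0]
ft_force: [0.1, -0.3, -2.0]
grip_width: 0.0494
grip_force: 20.0
```

```bash
python3 -c "
from s import *
rep(wo([-.048,-.060,.0965]))"
```

```text
t14.60 world [ 0.5579 -0.0562  0.1097] stand [-0.0484 -0.0623  0.0977] w 0.0494 gf 20.0 F [ 0.1 -0.3 -2. ]
yaw err 0.0 tilt 0.04 q [-0.3   0.62  1.7  -0.    0.82 -1.78]
need /4cm [-0.011  0.057  0.029]
```

Request:
{"api": "jog_arm", "payload": {"motion": [0,0.05,0.02,0,0,0,1,0,0,0,0,0,0,1,0,0,0,0,0,0,-0.4,0,0,0,0,0,0,-0.4,0,0,-0.6,0,0,0,-0.4,0,0,-0.6,0,0,0,-0.4,0.31,0.88,0,0,0,0,-0.4,0.31,0.88,0,0,0,0,-0.4,0.31,0.88,0,0,0,0,-0.4,0.31,0.88,0,0,0,0,-0.4,0.31,0.88,0,0,0,0,-0.4,0.31,0.88,0,0,0,0,-0.4]}}

```text
time: 16.1
position: [0.504, 0.1642, 0.1575]
tool_rot: [0.047, 0.999, 0.0, 0.0]
ft_force: [1.2, -0.1, 0.1]
grip_width: 0.061
grip_force: 0.0
```

Request:
{"api": "jog_arm", "payload": {"motion": [0.31,0.88,0,0,0,0,-0.4,0.31,0.88,0,0,0,0,-0.4,0.31,0.9,0,0,0,0,-0.4,0,0,0,0,0,0,-0.4,0,0,0,0,0,0,-0.4]}}

```text
time: 16.73
position: [0.4771, 0.2722, 0.1573]
tool_rot: [0.047, 0.999, -0.0, 0.0]
ft_force: [-0.6, 0.1, -0.3]
grip_width: 0.0606
grip_force: 0.0
```

```bash
python3 -c "
from s import *
rep([.477,.2729,.085])
im=robot.camera('top')[160:300,150:400];cv2.imwrite('pics/t6.png',cv2.resize(im,None,fx=3.2,fy=3.2,interpolation=cv2.INTER_CUBIC))"
```

```text
t16.73 world [0.4771 0.2722 0.1573] stand [-0.1597  0.2571  0.1453] w 0.0606 gf 0.0 F [-0.6  0.1 -0.3]
yaw err 0.04 tilt 0.03 q [ 0.32  0.53  1.7  -0.    0.91 -1.16]
need /4cm [0.004 0.017 1.807]
```

View pics/t6.png

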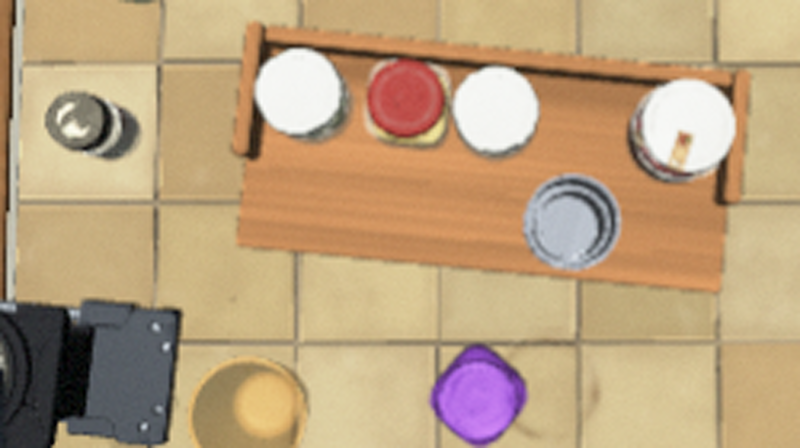

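The middle beaker sits nested in the wide one, at about (572,222) in the crop. That was my last picture to view, so from here I'll measure with code.

Request:
{"api": "jog_arm", "payload": {"motion": [0,0.02,0.8,0,0,0,-0.4,0,0,0.7,0,0,0,-0.4,0,0,0.31,0,0,0,-0.4,0,0,0,0,0,0,-0.4,0,0,0,0,0,0,1,0,0,0,0,0,0,1,0,0,0,0,0,0,1,0,0,0,0,0,0,1,0,0,0,0,0,0,1]}}

```text
time: 17.9
position: [0.4776, 0.2736, 0.0853]
tool_rot: [0.047, 0.999, 0.0, 0.001]
ft_force: [0.5, -0.2, 3.5]
grip_width: 0.0355
grip_force: 20.0
```

```bash
python3 -c "
from s import *
rep(wo([-.048,-.060,.19]))"
```

```text
t17.90 world [0.4776 0.2736 0.0853] stand [-0.1594  0.2585  0.0733] w 0.0355 gf 20.0 F [ 0.5 -0.2  3.5]
yaw err 0.01 tilt 0.09 q [ 0.32  0.65  1.74  0.    0.75 -1.16]
need /4cm [-2.787 -7.962 -2.918]
```

Request:
{"api": "jog_arm", "payload": {"motion": [0,0,-1,0,0,0,1,0,0,-1,0,0,0,1,0,0,-0.92,0,0,0,1,-0.31,-0.885,0,0,0,0,1,-0.31,-0.885,0,0,0,0,1,-0.31,-0.885,0,0,0,0,1,-0.31,-0.885,0,0,0,0,1,-0.31,-0.885,0,0,0,0,1,-0.31,-0.885,0,0,0,0,1,-0.31,-0.885,0,0,0,0,1,-0.31,-0.885,0,0,0,0,1,-0.31,-0.885,0,0,0,0,1]}}

```text
time: 19.4
position: [0.5578, -0.0555, 0.2009]
tool_rot: [0.047, 0.999, 0.0, -0.001]
ft_force: [0.5, 0.2, -1.3]
grip_width: 0.035
grip_force: 20.0
```

Request:
{"api": "jog_arm", "payload": {"motion": [0,0,0,0,0,0,1,0,0,0,0,0,0,1]}}

```text
time: 19.65
position: [0.5573, -0.0539, 0.2009]
tool_rot: [0.047, 0.999, 0.0, -0.001]
ft_force: [-0.8, 0.1, -1.3]
grip_width: 0.0357
grip_force: 20.0
```

```bash
python3 -c "
from s import *
# mid rim from t6 crop: left/right/top/bottom inner-ring
print(st(px('top',(572+.5)/3.2-.5+150,(222+.5)/3.2-.5+160,.097)))
rep(wo([-.048,-.060,.0995]))"
```

```text
[-0.04681332 -0.06050739  0.085     ]
t19.65 world [ 0.5573 -0.0539  0.2009] stand [-0.0492 -0.0601  0.1889] w 0.0357 gf 20.0 F [-0.8  0.1 -1.3]
yaw err -0.03 tilt 0.14 q [-0.3   0.48  1.63  0.    1.03 -1.77]
need /4cm [-0.035  0.     2.235]
```

Request:
{"api": "jog_arm", "payload": {"motion": [-0.04,0,0.6,0,0,0,1,0,0,0.5,0,0,0,1,0,0,0.4,0,0,0,1,0,0,0.4,0,0,0,1,0,0,0.2,0,0,0,1,0,0,0.12,0,0,0,1,0,0,0,0,0,0,1,0,0,0,0,0,0,1]}}

```text
time: 20.65
position: [0.5603, -0.0547, 0.1132]
tool_rot: [0.047, 0.999, -0.0, 0.001]
ft_force: [0.3, -1.1, -0.4]
grip_width: 0.0352
grip_force: 20.0
```

```bash
python3 -c "
from s import *
rep(wo([-.048,-.060,.0995]))"
```

```text
t20.65 world [ 0.5603 -0.0547  0.1132] stand [-0.0462 -0.0606  0.1012] w 0.0352 gf 20.0 F [ 0.3 -1.1 -0.4]
yaw err -0.01 tilt 0.06 q [-0.3   0.61  1.69 -0.    0.83 -1.77]
need /4cm [0.045 0.016 0.043]
```

Request:
{"api": "jog_arm", "payload": {"motion": [0.03,0,0.04,0,0,0,1,0,0,0,0,0,0,1,0,0,0,0,0,0,0,0,0,0,0,0,0,-0.3,0,0,-0.6,0,0,0,-0.3,0,0,-0.7,0,0,0,0,-0.6,0,0,0,0,0,1,-0.6,0,0,0,0,0,1,-0.6,-0.1,0,0,0,0,1,0,0,0,0,0,0,1,0,0,0,0,0,0,1]}}

```text
time: 22.02
position: [0.6287, -0.0648, 0.1628]
tool_rot: [0.047, 0.999, 0.0, -0.001]
ft_force: [0.3, -0.2, -0.9]
grip_width: 0.0054
grip_force: 0.0
```

```bash
python3 -c "
from s import *
rep(wo([.024,-.064,.050]))
im=robot.camera('top');cv2.imwrite('pics/t7.png',im)
g=cv2.cvtColor(im[210:255,305:350],cv2.COLOR_BGR2GRAY)
print(proj('top',[wo([-.048,-.06,.084]),wo([-.048,-.06,.087]),wo([-.048,-.06,.09])]).round(1))
for r in range(0,45,2): print(r+210,' '.join('%3d'%x for x in g[r,::1]))"
```

```text
t22.02 world [ 0.6287 -0.0648  0.1628] stand [ 0.0228 -0.0642  0.1508] w 0.0054 gf 0.0 F [ 0.3 -0.2 -0.9]
yaw err 0.0 tilt 0.12 q [-0.28  0.62  1.48  0.    1.05 -1.76]
need /4cm [-0.034  0.004  2.52 ]
[[328.1 229.6]
 [328.2 229.5]
 [328.2 229.5]]
210 125 104  68 104 157 166 167 164 165 163 161 163 161 162 159 158 158 158 158 150 142 145 136 131 124 122 124 126 142 154 155 154 157 155 154 124  53  58  56  53  56  66  63  72  72
212 114  78  77 133 159 163 161 162 160 159 161 161 163 159 161 164 163 163 166 162 161 163 162 162 162 163 161 162 161 160 161 157 157 154 157 156 154 152 155 155 149 137 142 129 107
214  93  51 114 163 163 163 165 165 165 164 167 164 164 165 162 161 159 160 162 155 156 173 175 177 178 177 171 167 156 157 154 155 157 155 155 158 157 160 158 156 157 155 154 157 159
216  67  99 149 157 155 157 155 156 156 156 156 155 156 157 157 166 177 175 147 129  99  95  88  66  65  80  98 119 132 157 173 174 161 156 155 153 156 153 155 155 154 154 152 151 152
218  73 126 157 153 153 155 157 155 154 155 155 156 161 174 175 139  93 121 151 158 160 168 172 165 157 152 139 113  
[... 2678 characters left out ...]
  70  68  70  68  69  71  73  70  73  73  71  70  70  72  72  70  71  71  71  73  70  73  69  71  74  82  97  98 109 115 118 118 118 120 115 115 109
250  95 109 112  86  57  55  58  56  57  57  55  54  61  63  60  61  62  67  70  73  72  72  68  72  72  74  70  71  70  73  71  72  73  69  69  74  66  69  70  83  91 104 109 114 111
252  76  78  85  97  87  71  71  73  70  67  73  69  66  64  60  53  52  52  54  48  50  53  58  61  61  63  64  66  68  69  71  70  70  71  70  69  68  70  68  69  69  70  68  74  86
254  56  66  70  85  89  95  93  93  90  96  95  95  95  96  96  99  99  93  89  84  84  79  76  73  63  63  74  98 120 128 118  86  63  62  66  70  71  70  67  70  69  62  65  66  68
```

Request:
{"api": "jog_arm", "payload": {"motion": [-0.03,0,0.8,0,0,0,1,0,0,0.8,0,0,0,1,0,0,0.6,0,0,0,1,0,0,0.3,0,0,0,1,0,0.1,0,0,0,0,1,0,0.15,0,0,0,0,1,0,0.15,0,0,0,0,1,0,0.1,0,0,0,0,1,0,0.1,0,0,0,0,1]}}

```text
time: 23.2
position: [0.6343, -0.0418, 0.0641]
tool_rot: [0.047, 0.999, -0.001, 0.001]
ft_force: [-1.6, -2.9, 2.4]
grip_width: 0.0002
grip_force: 1.5
```

```bash
python3 -c "
from s import *
rep(wo([.024,-.024,.050]))"
```

```text
t23.20 world [ 0.6343 -0.0418  0.0641] stand [ 0.0263 -0.0408  0.0521] w 0.0002 gf 1.5 F [-1.6 -2.9  2.4]
yaw err 0.04 tilt 0.15 q [-0.24  0.76  1.53 -0.    0.85 -1.72]
need /4cm [0.056 0.421 0.052]
```

Request:
{"api": "jog_arm", "payload": {"motion": [0,0.1,0,0,0,0,1,0,0.1,0,0,0,0,1,0,0.1,0,0,0,0,1,0,0,0,0,0,0,1]}}

```text
time: 23.7
position: [0.6362, -0.0311, 0.0648]
tool_rot: [0.047, 0.999, -0.001, 0.002]
ft_force: [-0.2, -5.2, 7.7]
grip_width: 0.0001
grip_force: 3.5
```

```bash
python3 -c "
from s import *
rep(wo([.024,-.024,.050]))"
```

```text
t23.70 world [ 0.6362 -0.0311  0.0648] stand [ 0.0272 -0.03    0.0528] w 0.0001 gf 3.5 F [-0.2 -5.2  7.7]
yaw err 0.02 tilt 0.28 q [-0.22  0.76  1.53 -0.    0.85 -1.7 ]
need /4cm [0.08  0.15  0.068]
```

Request:
{"api": "jog_arm", "payload": {"motion": [0,0.08,0,0,0,0,1,0,0.08,0,0,0,0,1,0,0,0,0,0,0,1,0,-0.3,0,0,0,0,1,0,-0.2,0,0,0,0,1,0,0,-0.9,0,0,0,1,0,0,-0.9,0,0,0,1,0,0,-0.9,0,0,0,1,0,0,0,0,0,0,1]}}

```text
time: 24.82
position: [0.6351, -0.0434, 0.174]
tool_rot: [0.047, 0.999, -0.0, 0.003]
ft_force: [-0.7, 0.4, 0.6]
grip_width: 0.0003
grip_force: 0.0
```

Request:
{"api": "jog_arm", "payload": {"motion": [0.9,0,0,0,0,0,1,0.9,0,0,0,0,0,1,0.9,0,0,0,0,0,1,0.9,-0.1,0,0,0,0,1,0.3,-0.1,0,0,0,0,0.3,0,0,0,0,0,0,0.3]}}

```text
time: 25.58
position: [0.4772, -0.0366, 0.1708]
tool_rot: [0.047, 0.999, 0.0, -0.0]
ft_force: [0.7, -0.3, 0.3]
grip_width: 0.0133
grip_force: 0.0
```

```bash
python3 -c "
from s import *
rep(wo([-.125,-.055,.048]))
im=robot.camera('top');cv2.imwrite('pics/t8.png',im)
hsv=cv2.cvtColor(im,cv2.COLOR_BGR2HSV)
m=((hsv[...,2]>190)&(hsv[...,1]<40)).astype(np.uint8);m[:160]=0;m[225:]=0;m[:,:220]=0;m[:,385:]=0
r=(((hsv[...,0]<8)|(hsv[...,0]>172))&(hsv[...,1]>130)&(hsv[...,2]>100)).astype(np.uint8);r[:160]=0;r[225:]=0;r[:,:220]=0;r[:,385:]=0
for n,M in(('w',m),('r',r)):
  for c in cv2.findContours(M,0,2)[0]:
    if cv2.contourArea(c)>150:
      (u,v),R=cv2.minEnclosingCircle(c); M2=cv2.moments(c)
      print(n,round(u,1),round(v,1),round(R,1),[st(px('top',u,v,z))[:2].round(4).tolist() for z in(.097,.111 if n=='w' else .092)])"
```

```text
t25.57 world [ 0.4772 -0.0366  0.1708] stand [-0.1306 -0.0504  0.1588] w 0.0133 gf 0.0 F [ 0.7 -0.3  0.3]
yaw err -0.06 tilt 0.02 q [-0.31  0.43  1.86  0.    0.85 -1.79]
need /4cm [-0.141 -0.116  2.769]
w 364.1 199.1 15.1 [[0.0259, -0.1328], [0.0243, -0.131]]
w 299.8 193.1 13.3 [[0.0257, 0.0089], [0.0242, 0.0085]]
w 242.6 188.1 13.3 [[0.0248, 0.1344], [0.0232, 0.1322]]
r 271.4 189.5 12.0 [[0.0277, 0.0716], [0.0283, 0.0721]]
```

The gap now measures about 76 mm, centred at y = -59 mm, and every jar is in line. Next I'll bring the half-open fingers down in front of the nest.

Request:
{"api": "jog_arm", "payload": {"motion": [-0.1,-0.22,0.6,0,0,0,0.31,0,0,0.9,0,0,0,0.31,0,0,0.8,0,0,0,0.31,0,0,0.42,0,0,0,0.31,0,0,0,0,0,0,0.31,0,0,0,0,0,0,0.31]}}

```text
time: 26.38
position: [0.4818, -0.0458, 0.0626]
tool_rot: [0.047, 0.999, -0.0, 0.001]
ft_force: [0.3, -0.1, -0.2]
grip_width: 0.0302
grip_force: 0.0
```

```bash
python3 -c "
from s import *
rep(wo([-.0855,-.0595,.050]))"
```

```text
t26.38 world [ 0.4818 -0.0458  0.0626] stand [-0.1252 -0.0591  0.0506] w 0.0302 gf 0.0 F [ 0.3 -0.1 -0.2]
yaw err 0.01 tilt 0.1 q [-0.33  0.64  1.92  0.    0.58 -1.8 ]
need /4cm [-0.992 -0.011  0.017]
```

Request:
{"api": "jog_arm", "payload": {"motion": [-0.4,0,0,0,0,0,0.31,-0.4,0,0,0,0,0,0.31,-0.12,0,0,0,0,0,0.31,-0.12,0,0,0,0,0,0.31,-0.12,0,0,0,0,0,0.31,-0.12,0,0,0,0,0,0.31,-0.12,0,0,0,0,0,0.31,-0.12,0,0,0,0,0,0.31,-0.12,0,0,0,0,0,0.31,-0.12,0,0,0,0,0,0.31,-0.12,0,0,0,0,0,0.31]}}

```text
time: 27.75
position: [0.5523, -0.0517, 0.0622]
tool_rot: [0.047, 0.999, 0.001, -0.003]
ft_force: [-5.4, 0.4, 4.1]
grip_width: 0.03
grip_force: 2.8
```

```bash
python3 -c "
from s import *
rep(wo([-.0085,-.0595,.050]))"
```

```text
t27.75 world [ 0.5523 -0.0517  0.0622] stand [-0.0545 -0.0583  0.0502] w 0.03 gf 2.8 F [-5.4  0.4  4.1]
yaw err 0.02 tilt 0.38 q [-0.29  0.69  1.74 -0.    0.72 -1.77]
need /4cm [-1.149 -0.03  -0.003]
```

Request:
{"api": "jog_arm", "payload": {"motion": [-0.12,0,0,0,0,0,0.31,-0.12,0,0,0,0,0,0.31,-0.12,0,0,0,0,0,0.31,-0.12,0,0,0,0,0,0.31,-0.12,0,0,0,0,0,0.31,-0.12,0,0,0,0,0,0.31,-0.1,0,0,0,0,0,0.31,-0.08,0,0,0,0,0,0.31,0,0,0,0,0,0,0.31]}}

```text
time: 28.88
position: [0.5891, -0.0553, 0.0621]
tool_rot: [0.047, 0.999, 0.0, -0.002]
ft_force: [-5.2, -0.1, 3.9]
grip_width: 0.0298
grip_force: 2.6
```

```bash
python3 -c "
from s import *
rep(wo([-.0085,-.0595,.050]))"
```

```text
t28.88 world [ 0.5891 -0.0553  0.0621] stand [-0.0174 -0.0585  0.0501] w 0.0298 gf 2.6 F [-5.2 -0.1  3.9]
yaw err 0.01 tilt 0.25 q [-0.28  0.72  1.64 -0.    0.78 -1.76]
need /4cm [-0.224 -0.026  0.002]
```

Request:
{"api": "jog_arm", "payload": {"motion": [-0.08,0,0,0,0,0,0.31,-0.08,0,0,0,0,0,0.31,-0.06,0,0,0,0,0,0.31,0,0,0,0,0,0,0.31]}}

```text
time: 29.38
position: [0.599, -0.0565, 0.0621]
tool_rot: [0.047, 0.999, 0.0, -0.001]
ft_force: [-4.9, 0.7, 2.9]
grip_width: 0.0299
grip_force: 2.6
```

```bash
python3 -c "
from s import *
rep(wo([-.0085,-.0595,.050]))
im=robot.camera('scene');cv2.imwrite('pics/t9.png',im)"
```

```text
t29.38 world [ 0.599  -0.0565  0.0621] stand [-0.0075 -0.0588  0.0501] w 0.0299 gf 2.6 F [-4.9  0.7  2.9]
yaw err 0.01 tilt 0.14 q [-0.28  0.73  1.62 -0.    0.8  -1.76]
need /4cm [ 0.026 -0.018  0.002]
```

Request:
{"api": "jog_arm", "payload": {"motion": [-0.05,0,0,0,0,0,0.31,-0.05,0,0,0,0,0,0.31,0,0,0,0,0,0,0.31]}}

```text
time: 29.8
position: [0.5992, -0.0564, 0.0622]
tool_rot: [0.047, 0.999, 0.001, -0.005]
ft_force: [-12.9, 0.2, 8.7]
grip_width: 0.0297
grip_force: 6.1
```

```bash
python3 -c "
from s import *
rep(wo([-.0085,-.0595,.050]))"
```

```text
t29.80 world [ 0.5992 -0.0564  0.0622] stand [-0.0072 -0.0586  0.0502] w 0.0297 gf 6.1 F [-12.9   0.2   8.7]
yaw err 0.05 tilt 0.6 q [-0.28  0.73  1.61 -0.    0.81 -1.76]
need /4cm [ 0.031 -0.021  0.005]
```

The force rose and nothing moved, so the nest is against the back board. I'll back off and check.

Request:
{"api": "jog_arm", "payload": {"motion": [0.2,0,0,0,0,0,0.31,0.4,0,0,0,0,0,0.31,0.8,0,0,0,0,0,0.31,0.9,0,0,0,0,0,0.31,0.9,0,-0.5,0,0,0,0.31,0.9,0,-0.5,0,0,0,0.31,0.4,0,-0.5,0,0,0,0.31,0,0,0,0,0,0,0.31,0,0,0,0,0,0,0.31]}}

```text
time: 30.92
position: [0.427, -0.041, 0.1224]
tool_rot: [0.047, 0.999, -0.001, 0.002]
ft_force: [-0.9, -0.6, 0.3]
grip_width: 0.03
grip_force: 0.0
```

```bash
python3 -c "
from s import *
rep()
im=robot.camera('top');cv2.imwrite('pics/t10.png',im)
hsv=cv2.cvtColor(im,cv2.COLOR_BGR2HSV)
def box(M):
  M=M.astype(np.uint8);M[:160]=0;M[225:]=0;M[:,:220]=0;M[:,385:]=0;return M
for n,M in(('w',box((hsv[...,2]>190)&(hsv[...,1]<40))),('r',box(((hsv[...,0]<8)|(hsv[...,0]>172))&(hsv[...,1]>130)&(hsv[...,2]>100))),('beaker',box((hsv[...,1]<60)&(hsv[...,2]<185)))):
  for c in cv2.findContours(M,0,2)[0]:
    if cv2.contourArea(c)>120:
      (u,v),R=cv2.minEnclosingCircle(c)
      print(n,round(u,1),round(v,1),round(R,1),[st(px('top',u,v,z))[:2].round(4).tolist() for z in(.097,.111 if n=='w' else .092)])
g=cv2.cvtColor(im,cv2.COLOR_BGR2GRAY)
c=cv2.HoughCircles(cv2.resize(g[165:235,295:365],None,fx=8,fy=8,interpolation=cv2.INTER_CUBIC),cv2.HOUGH_GRADIENT_ALT,1,1,param1=150,param2=.7,minRadius=50,maxRadius=140)
if c is not None:
  for x,y,r in c[0][:14]:
    u,v=(x+.5)/8-.5+295,(y+.5)/8-.5+165;print('circ',round(u,1),round(v,1),'r px',round(r/8,1),st(px('top',u,v,.099))[:2].round(4))"
```

```text
t30.93 world [ 0.427  -0.041   0.1224] stand [-0.1802 -0.0595  0.1104] w 0.03 gf 0.0 F [-0.9 -0.6  0.3]
yaw err -0.01 tilt 0.25 q [-0.36  0.47  2.02  0.    0.64 -1.83]
w 364.1 199.1 15.1 [[0.0259, -0.1328], [0.0243, -0.131]]
w 299.8 193.1 13.3 [[0.0257, 0.0089], [0.0242, 0.0085]]
w 242.6 188.1 13.3 [[0.0248, 0.1344], [0.0232, 0.1322]]
r 271.4 189.5 12.0 [[0.0277, 0.0716], [0.0283, 0.0721]]
beaker 333.6 195.5 17.8 [[0.0274, -0.0652], [0.0279, -0.0655]]
circ 332.9 194.8 r px 13.8 [ 0.0285 -0.0636]
circ 332.1 195.2 r px 12.2 [ 0.0275 -0.0618]
circ 329.7 198.2 r px 13.0 [ 0.0204 -0.0572]
circ 333.4 197.4 r px 12.3 [ 0.0229 -0.0652]
circ 331.2 195.1 r px 12.1 [ 0.0276 -0.0598]
circ 332.3 197.7 r px 11.9 [ 0.0221 -0.0628]
circ 326.7 196.3 r px 14.0 [ 0.0239 -0.0503]
circ 332.9 194.8 r px 11.3 [ 0.0285 -0.0636]
circ 329.9 195.1 r px 11.0 [ 0.0273 -0.0571]
circ 333.4 196.6 r px 15.1 [ 0.0248 -0.065 ]
circ 332.1 195.2 r px 10.0 [ 0.0275 -0.0618]
circ 331.7 191.9 r px 10.7 [ 0.0346 -0.0603]
circ 335.1 193.4 r px 11.9 [ 0.032 -0.068]
circ 334.3 196.6 r px 10.6 [ 0.025  -0.0669]
```

```bash
python3 -c "
from rig import robot
print(robot.hand_in())"
```

```text
the job is handed in; nothing more can be done
None
```

I nested the three beakers, pushed them in among the jars to the back board and handed the job in; no verdict came back, the final check was by image measurement only, and that check covered the nest and jars but not the glass, salt shaker or spice pot.

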